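Seat the amber check standard in the photometer and start the check

ROBOT

A 7-joint arm with a two-finger parallel gripper is mounted at the origin on the work surface. World frame = base frame: x ahead of the robot, y to its left, z up, the work surface at z = 0. Lengths are in m, angles in rad, forces in N, time in s.
With the tool pointing down it reaches from about 0.4 to 0.85 m from the base axis. Payload 6.9 kg.
Tool frame: the origin (TCP) lies at the very end of the fingers, on their centre line; the grasp point (between the pads) lies 19 mm behind it; z points along the fingers, y is the line along which they close (so a half turn about z gives the same grasp; the last joint's range is limited). The gripper opens to 85 mm and grips with 20 to 120 N. Pads are 22 mm wide; open, the fingers measure 114 mm over their backs; the gripper's body (76 mm by 85 mm) begins 54 mm behind the grasp point. The pads swing forward as they close: fully open they stand 13 mm farther back than shut.
Start: joints at [1.206, 0.507, -0.238, 1.5, 0.126, 1.149, -0.155], TCP at [0.283, -0.557, 0.231] pointing down, gripper open.
Joint ranges: [-3.08, 3.08], [-0.24, 2.05], [-1.43, 1.35], [0, 2.5], [-1.52, 4.66], [0.17, 1.96], [-2.89, 2.89]. Speed limits (rad/s): [2.39, 2.39, 3.14, 3.14, 3.14, 3.14, 3.14].

INTERFACE

Orientations are given as a unit quaternion [w, x, y, z].
In Python, from cell import readout, optics, workorder gives the robot as it stands.
- The arm moves only by the shell command python3 -m crank 'ROWS'. ROWS is JSON, a list of rows, each a list of 7 numbers: the turn, a rotation vector about the tool's x, y, z in rad, then the shift along the tool's x, y, z in m, then the gripper command: -1 is shut, 1 is fully open, values between are in proportion. A call has exactly 8 rows; each row shifts and turns the commanded pose from where the row before left it, along the tool's axes as they then stand; what a row does not reach is not made up. A row lasts 1/12 s, in which the tool goes at most 41.7 mm and 7.16 degrees, less where a joint would pass 70% of its speed; a pose out of reach is approached as far as the arm can. A call with a gripper value outside its range is refused whole. The fingers move at their own pace and stop on an object; the grip force is fixed at half the most. Time passes only in rows, so rows that do not move let the fingers close, or fill a call up. It gives the time, the measured TCP pose, the force, the opening and the grip force at its end, in the units of the state.
- readout.sense(): the state, without advancing time (a new reading comes with each control period).
- optics.grab_frame(name): name is "scene" or "top" or "wrist"; returns a dict with "img" (480x640x3 uint8, red, green, blue), "fx", "fy", "cx", "cy" (pixels), "k1" (the pictures are not rectified: a ray, as slopes to the right and down, at radius r is drawn at 1 + k1 r^2 times it, then the intrinsics apply), "cam_to_world" (4x4, takes a point from camera to world coordinates). Camera axes: x right, y up, looking along -z (the intrinsics and any distortion apply to the point x, -y, -z); pixel columns grow to the right and rows downward; lengths in m; the calibration is good to about 2 mm. A picture is of the moment at which its call begins. There is no depth.
- workorder.sign_off(): hands the job in; it is judged then, once.
The state is a dict: "t": time; "qpos": joint angles; "qd": joint speeds; "effort": joint torques, N m; "position": TCP position; "eef_rot": TCP orientation; "wrist_force": force on the tool from outside, world axes, zero at the start; "wrist_torque": the same for the moment, N m; "opening": opening from 0.0 (shut) to 1.0 (fully open); "grip_force": force on a finger pad.
Only numpy, scipy, OpenCV 4.12 (cv2) and the standard library are available. Lean on these libraries where they do the work, as an engineer would, in place of code of your own. Each camera call takes 0.05 s, during which the arm holds its last target. There are 200 camera calls.

TASK

Take the amber check standard out of the rack and push it down into the photometer's well until it clicks past the sprung ball, reaches the stop and stays down by itself when let go, never forcing it with more than about 25 N. Then press the photometer's green start button fully and let it go. Leave the green standard in the rack and the beaker and bottle where they stand.

Things in the scene. Friction and masses are not known exactly. Their poses are not given: they have to be found in the camera images.
- amber_mid (a point): Centre (52 mm above its foot) of the amber check standard: loose upright block 24 mm (x) by 29 mm (y), 104 mm tall, 0.15 kg; amber glass, white plastic head on the top 36 mm, flat top. Stands in a rack pocket, foot 8 mm above the table. Both y faces have a 3.5 mm round bead along the foot and a ball groove above it. z runs up its length. A half turn about z makes no difference.
- green_mid (a point): Centre of the green check standard: the same block in green glass, in the other pocket. To be left there.
- rack: Fixed blue rack block 56 mm (x) by 150 mm (y) by 30 mm high, origin under its centre. Two pockets 22 mm deep at y = +40 and -40 mm from its centre, 4 mm wider than the standards.
- well (a point): Centre of the well's mouth, level with the photometer's top; axes as the photometer's, z up. Well: 26.5 mm (x) by 30.6 mm (y), for the standard with its x along the well's x (either way round), 4 mm lead-in around the mouth. A spring pin in its floor pushes up with 4 to 5.4 N and stops an entering standard lightly, foot 10 to 30 mm below the mouth; it lifts one that has not clicked back there.
- photometer: Fixed white box 130 mm (x) by 190 mm (y), 100 mm high, origin under its centre; the well lies at y = +45 mm. The well's hard stop is set differently each time and cannot be seen: seated, the standard's foot is anywhere from 44 to 64 mm below the mouth (centre 8 mm above to 12 mm below it), held down by the ball. At the stop 15 to 18 N of push is ample; over about 25 N would damage it.
- ball_screw (a point): Brass screw on the photometer's +y side, behind the sprung steel ball that sticks out 4 mm from the well's +y wall. About 13 mm before the stop the bead meets the ball and the downward push (pin and ball together) rises to 8 to 13 N; about 6 mm before the stop the ball gives way with a click, the resistance drops, and rises steeply only at the stop.
- start_top (a point): Centre of the top of the round green start button, 26 mm across, on a black housing 42 mm across on the photometer's top, 95 mm in -y and 20 mm in -x of the well; its top stands 22 mm above the photometer's top. It is pressed straight down.
- start (a joint): Travel of the start button: 0 up, 0.006 m fully down; sprung, about 5 N fully down.
- beaker_mid (a point): Centre of the loose glass beaker, 70 mm across and 100 mm high, upright. Not to be disturbed.
- bottle_mid (a point): Centre of the loose brown bottle with a red cap, 44 mm across and 85 mm high, upright. Not to be disturbed.

How it is judged:
On the way, in this order (a step that is already met when the one before it is completed fails the run):
1. the amber standard has clicked home and stays down in the well, let go (z of amber_mid in the frame of well below 0.012 m and horizontal distance between amber_mid and well below 0.006 m and angle between the z axis of amber_mid and the z axis of well, either way round below 0.12 rad and contact force between the fingers and amber below 0.3 N), for 0.3 s.
2. the start button is pressed fully (value of joint start above 0.0045 m), for 0.05 s.
At the end, for the whole second after the job is handed in: The amber standard is clicked home in the well (its centre less than 12 mm above the mouth, within 6 mm of the well's axis and 0.12 rad of upright to it), held by the ball, let go and at rest; the start button has come back up (under 2 mm); the green standard is within 15 mm of its start (z of amber_mid in the frame of well below 0.012 m and horizontal distance between amber_mid and well below 0.006 m and angle between the z axis of amber_mid and the z axis of well, either way round below 0.12 rad and linear speed of amber below 0.01 m/s and value of joint start below 0.002 m and distance of green_mid from where it was at the start of the episode below 0.015 m); the robot touches nothing.
It fails at once if the standard is forced against the photometer (well walls, ball and stop together) with more than 48 N in all (contact force between amber and photometer above 48 N).
It fails at once if the green standard is moved by more than 15 mm or tipped (distance of green_mid from where it was at the start of the episode above 0.015 m or angle between green_mid's own z axis and vertical above 0.35 rad).
It fails at once if the beaker is moved by more than 20 mm or tipped (distance of beaker_mid from where it was at the start of the episode above 0.02 m or angle between beaker_mid's own z axis and vertical above 0.35 rad).
It fails at once if the bottle is moved by more than 20 mm or tipped (distance of bottle_mid from where it was at the start of the episode above 0.02 m or angle between bottle_mid's own z axis and vertical above 0.35 rad).
It also fails if it takes over 54 s, if anything falls off the work surface, if the arm or the gripper's body presses on something with over 40 N, if the wrist force passes 120 N, or if a joint passes its speed limit or range.

## Working session

There is one attempt and no reset: what is moved stays moved. The work goes in short steps, Python scripts to look and compute and a shell command to move; the robot and the scene stay as the last step left them, time stands still between calls to the robot, and variables do not carry over. Pictures are saved under pics/ and viewed, at most 10 in all, crops included, and the job is handed in when it is done.

```bash
mkdir -p pics; ls
cat > h.py <<'E'
import numpy as np, cv2
from cell import readout, optics
def grab(n,f):
    d=optics.grab_frame(n); cv2.imwrite('pics/'+f+'.png',d['img'][:,:,::-1]); np.savez('pics/'+f+'.npz',**d); return d
def load(f): return dict(np.load('pics/'+f+'.npz'))
def ray(d,u,v):
    K=np.array([[d['fx'],0,d['cx']],[0,d['fy'],d['cy']],[0,0,1.]],float)
    # r' = r(1+k1 r^2)
    p=cv2.undistortPoints(np.array([[[u,v]]],float),K,np.array([float(d['k1']),0,0,0]))[0,0]
    M=np.array(d['cam_to_world']); r=M[:3,:3]@np.array([p[0],-p[1],-1.]); return M[:3,3],r
def onz(d,u,v,z):
    o,r=ray(d,u,v); return o+r*(z-o[2])/r[2]
E
python3 - <<'E'
from h import *
for n in('scene','top','wrist'):
    d=grab(n,n+'0'); print(n,d['fx'],d['k1'],np.round(d['cam_to_world'],3).tolist())
s=readout.sense(); print({k:np.round(v,3).tolist() for k,v in s.items()})
E
```

```text
pics
scene 445.9083241800606 -0.08834986014505761 [[0.79, -0.406, 0.458, 1.005], [0.613, 0.512, -0.602, -0.447], [0.01, 0.756, 0.654, 0.657], [0.0, 0.0, 0.0, 1.0]]
top 481.65718916961384 0.014299593377640392 [[-0.025, 0.999, -0.042, 0.551], [-1.0, -0.024, 0.016, 0.084], [0.015, 0.042, 0.999, 0.945], [0.0, 0.0, 0.0, 1.0]]
wrist 418.26163145857413 -0.07597297757674094 [[0.453, 0.852, 0.262, 0.349], [-0.892, 0.434, 0.129, -0.523], [-0.003, -0.292, 0.956, 0.373], [0.0, 0.0, 0.0, 1.0]]
{'t': 0.15, 'qpos': [1.207, 0.508, -0.238, 1.501, 0.126, 1.149, -0.155], 'qd': [0.001, -0.001, -0.001, -0.003, -0.0, 0.0, 0.002], 'effort': [-0.003, -62.101, -2.189, -24.984, 0.013, 0.009, 0.0], 'position': [0.283, -0.557, 0.231], 'eef_rot': [-0.001, 0.973, 0.233, -0.0], 'wrist_force': [-0.029, 1.196, 0.539], 'wrist_torque': [-0.039, 0.006, -0.024], 'grip_force': 0.0, 'opening': 1.006}
```

View pics/top0.png

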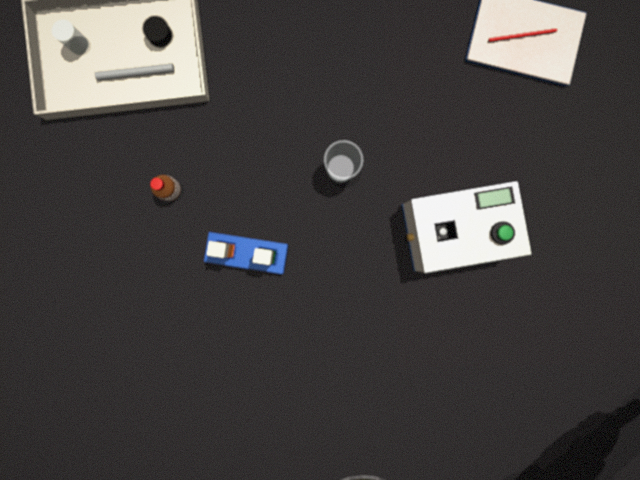

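View pics/scene0.png

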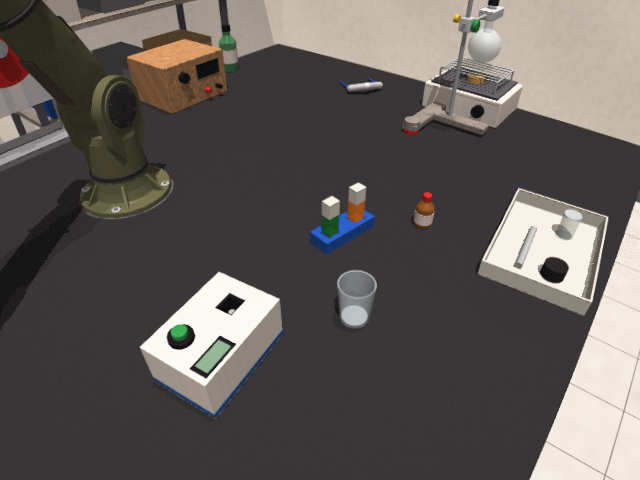

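The top view shows the amber head at (217,249), green head at (263,257), blue rack around them, the photometer with its well at (446,231), button at (503,233), beaker (343,160) and bottle (160,187). The scene view agrees: amber is the rack pocket farther from the photometer.

```bash
cat > m.py <<'E'
from h import *
d=load('top0'); im=d['img'].astype(int); R,G,B=im[...,0],im[...,1],im[...,2]
def win(m,u0,u1,v0,v1):
    o=np.zeros(m.shape,np.uint8); o[v0:v1,u0:u1]=m[v0:v1,u0:u1]; return o
def rect(m,z,name):
    c=max(cv2.findContours(m,cv2.RETR_EXTERNAL,cv2.CHAIN_APPROX_NONE)[0],key=cv2.contourArea)
    w=np.array([onz(d,*p[0],z)[:2] for p in c],np.float32)*1000
    r=cv2.minAreaRect(w); bp=cv2.boxPoints(r)
    e=bp[1]-bp[0]; e2=bp[2]-bp[1]; L=e if np.linalg.norm(e)>np.linalg.norm(e2) else e2
    a=np.degrees(np.arctan2(L[1],L[0])); a=a%180
    M=cv2.moments(m,True); cen=onz(d,M['m10']/M['m00'],M['m01']/M['m00'],z)*1000
    print(name,'c',np.round(r[0],1),'size',np.round(r[1],1),'long-axis deg',round(a,1),'centroid',cen[:2].round(1)); 
    return r
grey=(abs(R-G)<40)&(abs(R-B)<40)
rect(win((B>R+60)&(B>100)|(R>150)&(G>150),200,295,225,280),.03,'rack+')
rect(win((B>R+60)&(B>90),200,295,225,280),.03,'rack')
rect(win((R>130)&(G>130)&(B>110),200,240,225,280),.112,'amber')
rect(win((R>130)&(G>130)&(B>110),245,290,225,280),.112,'green')
m=win((R>140)&(G>140),400,540,170,280); rect(m,.1,'photo')
rect(win((R<90)&(G<90),430,465,213,250),.1,'well dark')
rect(win((G>R+50)&(G>B+40),485,520,215,250),.122,'button')
rect(win((R>G+40)&(R>90),400,420,225,250),.06,'screw')
rect(win((R>G+90),140,185,165,205),.085,'bottlecap')
for n,b in(('a',(195,300,220,285)),('p',(395,540,175,280))):
    c=d['img'][b[2]:b[3],b[0]:b[1],::-1]; cv2.imwrite(f'pics/c{n}.png',cv2.resize(c,None,fx=5,fy=5,interpolation=cv2.INTER_CUBIC))
E
python3 m.py; python3 -c "
import cv2,numpy as np
a=cv2.imread('pics/ca.png');b=cv2.imread('pics/cp.png');o=np.zeros((a.shape[0]+b.shape[0],725,3),np.uint8);o[:a.shape[0],:a.shape[1]]=a;o[a.shape[0]:,:b.shape[1]]=b[:,:725];cv2.imwrite('pics/crop.png',cv2.resize(o,None,fx=.69,fy=.69))"
```

```text
rack+ c [553.4 208.7] size [152.3  58.2] long-axis deg 79.7 centroid [553.9 207.3]
rack c [553.4 208.7] size [152.3  58.2] long-axis deg 79.7 centroid [553.9 202.5]
amber c [560.8 247.9] size [32.6 26.5] long-axis deg 80.4 centroid [560.8 248. ]
green c [546.6 169.6] size [32.2 26.5] long-axis deg 80.4 centroid [546.5 169.7]
photo c [ 589.6 -197.8] size [132.2 192.7] long-axis deg 98.3 centroid [ 588.9 -194.8]
well dark c [ 583.1 -153.7] size [30.1 34.1] long-axis deg 98.9 centroid [ 583.5 -155.3]
button c [ 577.4 -249. ] size [24.2 24.1] long-axis deg 88.6 centroid [ 577.1 -249.3]Traceback (most recent call last):
  File "m.py", line 22, in <module>
    rect(win((R>G+40)&(R>90),400,420,225,250),.06,'screw')
    ~~~~^^^^^^^^^^^^^^^^^^^^^^^^^^^^^^^^^^^^^^^^^^^^^^^^^^
  File "m.py", line 6, in rect
    c=max(cv2.findContours(m,cv2.RETR_EXTERNAL,cv2.CHAIN_APPROX_NONE)[0],key=cv2.contourArea)
ValueError: max() iterable argument is empty
[ WARN:0@0.020] global loadsave.cpp:275 findDecoder imread_('pics/ca.png'): can't open/read file: check file path/integrity
[ WARN:0@0.020] global loadsave.cpp:275 findDecoder imread_('pics/cp.png'): can't open/read file: check file path/integrity
Traceback (most recent call last):
AttributeError: 'NoneType' object has no attribute 'shape'
```

Measured against the stated sizes, rack (152x58), heads (32x26), photometer (132x193), well and button offsets all agree within about 2 mm. I'll grip along the amber block's x, which is clear of green, starting with the turn.

```bash
cat >> h.py <<'E'
from scipy.spatial.transform import Rotation as Ro
def plan(xyz,deg):
    s=readout.sense(); q=s['eef_rot']; R=Ro.from_quat([q[1],q[2],q[3],q[0]])
    a=np.radians(deg); T=np.array([[np.cos(a),np.sin(a),0],[np.sin(a),-np.cos(a),0],[0,0,-1]])
    rv=(R.inv()*Ro.from_matrix(T)).as_rotvec(); d=np.array(xyz)-s['position']
    print('t',round(s['t'],2),'pos',np.round(s['position'],4),'turn',rv.round(4),'shift after turn',(T.T@d).round(4),'now',R.inv().apply(d).round(4),'F',np.round(s['wrist_force'],1),'open',np.round(s['opening'],3))
E
python3 -m crank '[[0,0,-0.115,0,0,0,0.6],[0,0,-0.115,0,0,0,0.6],[0,0,-0.115,0,0,0,0.6],[0,0,-0.115,0,0,0,0.6],[0,0,-0.115,0,0,0,0.6],[0,0,-0.115,0,0,0,0.6],[0,0,-0.115,0,0,0,0.6],[0,0,-0.115,0,0,0,0.6]]'
python3 - <<'E'
from h import *
d=load('top0'); print('bottle cap',onz(d,158,184,.085),'beaker rim',onz(d,343,160,.1))
plan([.5608,.248,.2],79.7)
E
```

```text
t: 0.82
position: [0.2828, -0.5571, 0.2309]
eef_rot: [-0.0, 0.766, 0.642, 0.0]
wrist_force: [-0.5, 0.1, 0.3]
opening: 0.798
grip_force: 0.0
bottle cap [0.67933472 0.35431818 0.085     ] beaker rim [0.71240315 0.02422899 0.1       ]
t 0.82 pos [ 0.2828 -0.5571  0.2309] turn [-0.0004 -0.0005  0.0044] shift after turn [0.8419 0.1296 0.0309] now [0.8413 0.1333 0.0313] F [-0.5  0.1  0.3] open 0.798
```

```bash
python3 -m crank '[[0,0,0,0.035,0.0055,0,0.6],[0,0,0,0.035,0.0055,0,0.6],[0,0,0,0.035,0.0055,0,0.6],[0,0,0,0.035,0.0055,0,0.6],[0,0,0,0.035,0.0055,0,0.6],[0,0,0,0.035,0.0055,0,0.6],[0,0,0,0.035,0.0055,0,0.6],[0,0,0,0.035,0.0055,0,0.6]]'
python3 -m crank '[[0,0,0,0.035,0.0055,0,0.6],[0,0,0,0.035,0.0055,0,0.6],[0,0,0,0.035,0.0055,0,0.6],[0,0,0,0.035,0.0055,0,0.6],[0,0,0,0.035,0.0055,0,0.6],[0,0,0,0.035,0.0055,0,0.6],[0,0,0,0.035,0.0055,0,0.6],[0,0,0,0.035,0.0055,0,0.6]]'
python3 -m crank '[[0,0,0,0.035,0.0055,0,0.6],[0,0,0,0.035,0.0055,0,0.6],[0,0,0,0.035,0.0055,0,0.6],[0,0,0,0.035,0.0055,0,0.6],[0,0,0,0.035,0.0055,0,0.6],[0,0,0,0.035,0.0055,0,0.6],[0,0,0,0.035,0.0055,0,0.6],[0,0,0,0,0,0,0.6]]'
python3 - <<'E'
from h import *
grab('wrist','w1')
plan([.5608,.248,.079],79.7)
E
```

```text
t: 1.48
position: [0.3766, -0.2881, 0.2312]
eef_rot: [-0.0, 0.768, 0.64, -0.0]
wrist_force: [-0.2, 0.6, -0.4]
opening: 0.798
grip_force: 0.0
t: 2.15
position: [0.4704, -0.0207, 0.2313]
eef_rot: [0.0, 0.768, 0.64, -0.0]
wrist_force: [0.9, -0.4, -0.3]
opening: 0.801
grip_force: 0.0
t: 2.82
position: [0.5521, 0.22, 0.2311]
eef_rot: [-0.002, 0.766, 0.643, 0.002]
wrist_force: [-0.4, 0.4, -0.2]
opening: 0.8
grip_force: 0.0
t 2.87 pos [0.5517 0.2163 0.2308] turn [-0.0015 -0.0025  0.0047] shift after turn [0.0328 0.0033 0.1518] now [0.0324 0.0036 0.1518] F [0.3 0.2 0.5] open 0.8
```

View pics/w1.png

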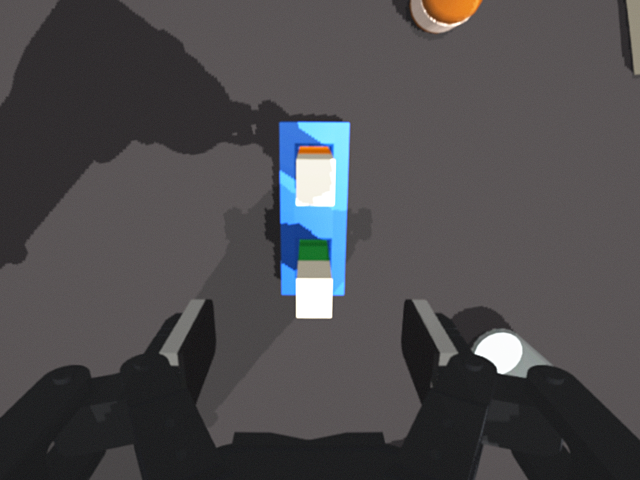

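The wrist view shows the amber head at (316,180), green head at (314,298), square to the fingers, and the beaker to the right at (500,350), clear.

```bash
python3 - <<'E'
from h import *
d=load('w1'); print([onz(d,u,v,.112).round(4) for u,v in((296,153),(335,153),(334,206),(297,206))])
E
python3 -m crank '[[0,0,0.005,0.0162,0.0018,0,0.6],[0,0,0,0.0162,0.0018,0,0.6],[0,0,0,0,0,0.02,0.6],[0,0,0,0,0,0.02,0.6],[0,0,0,0,0,0.02,0.6],[0,0,0,0,0,0.02,0.6],[0,0,0,0,0,0,0.6],[0,0,0,0,0,0,0.6]]'
python3 - <<'E'
from h import *
plan([.5608,.248,.079],79.7)
E
```

```text
[array([0.5525, 0.2692, 0.112 ]), array([0.5763, 0.265 , 0.112 ]), array([0.5704, 0.2319, 0.112 ]), array([0.547, 0.236, 0.112])]
t: 3.53
position: [0.5613, 0.2414, 0.1507]
eef_rot: [-0.0, 0.77, 0.638, -0.001]
wrist_force: [-0.3, -0.1, 0.8]
opening: 0.806
grip_force: 0.0
t 3.53 pos [0.5613 0.2414 0.1507] turn [-0.0018  0.0019 -0.0073] shift after turn [ 0.0064 -0.0017  0.0717] now [ 0.0065 -0.0016  0.0717] F [-0.3 -0.1  0.8] open 0.806
```

```bash
python3 -m crank '[[0,0,-0.006,0.007,-0.0015,0,0.6],[0,0,0,0,0,0.018,0.6],[0,0,0,0,0,0.018,0.6],[0,0,0,0,0,0.018,0.6],[0,0,0,0,0,0.018,0.6],[0,0,0,0,0,0,0.6],[0,0,0,0,0,0,-0.4],[0,0,0,0,0,0,-1]]'
python3 -m crank '[[0,0,0,0,0,0,-1],[0,0,0,0,0,0,-1],[0,0,0,0,0,0,-1],[0,0,0,0,0,0,-1],[0,0,0,0,0,0,-1],[0,0,0,0,0,0,-1],[0,0,0,0,0,0,-1],[0,0,0,0,0,0,-1]]'
python3 - <<'E'
from h import *
plan([.5608,.248,.079],79.7); print(readout.sense()['grip_force'])
E
```

```text
t: 4.2
position: [0.5624, 0.251, 0.0811]
eef_rot: [0.0, 0.768, 0.641, 0.001]
wrist_force: [0.4, -0.2, -0.5]
opening: 0.529
grip_force: 0.0
t: 4.87
position: [0.5624, 0.2509, 0.081]
eef_rot: [0.0, 0.768, 0.641, 0.001]
wrist_force: [-1.3, 0.2, 6.6]
opening: 0.272
grip_force: 59.7
t 4.87 pos [0.5624 0.2509 0.081 ] turn [ 0.0023 -0.0018 -0.0002] shift after turn [-0.0031 -0.001   0.002 ] now [-0.0031 -0.001   0.002 ] F [-1.3  0.2  6.6] open 0.272
59.71421778202057
```

```bash
python3 -m crank '[[0,0,0,0,0,-0.01,-1],[0,0,0,0,0,-0.02,-1],[0,0,0,0,0,-0.03,-1],[0,0,0,0,0,-0.03,-1],[0,0,0,0,0,-0.025,-1],[0,0,0,0,0,-0.01,-1],[0,0,0,0,0,0,-1],[0,0,0,0,0,0,-1]]'
python3 - <<'E'
from h import *
plan([.5831,-.1535,.205],98.5); print(readout.sense()['grip_force']);grab('top','t2');grab('wrist','w2')
a=load('w2')['img'];b=load('t2')['img'][180:300,170:330]
cv2.imwrite('pics/v2.png',np.hstack([cv2.resize(a,(480,360)),cv2.resize(b,(320,240)).repeat(1,0) if 0 else cv2.copyMakeBorder(cv2.resize(b,(320,240)),0,120,0,0,0)])[:,:,::-1])
E
```

```text
t: 5.53
position: [0.5614, 0.2498, 0.204]
eef_rot: [0.0, 0.768, 0.641, -0.0]
wrist_force: [-0.6, 0.2, -1.8]
opening: 0.274
grip_force: 59.0
t 5.53 pos [0.5614 0.2498 0.204 ] turn [ 2.000e-04  4.000e-04 -3.286e-01] shift after turn [-0.4021 -0.0381 -0.001 ] now [-0.3929  0.0937 -0.0008] F [-0.6  0.2 -1.8] open 0.274
59.02307331562042
```

View pics/v2.png

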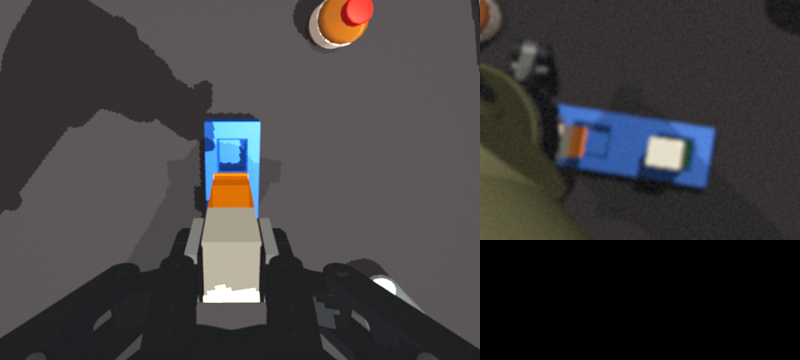

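The amber standard is held squarely between the pads (foot edge near (308,230) full-size, head top far edge near (308,322)); its pocket is empty and green is untouched.

Run:
```python
from h import *
d=load('w2'); im=d['img'].astype(int)
for u in(295,308,320):
    c=im[215:340,u]; g=np.abs(np.diff(c,axis=0)).sum(1); i=np.argsort(-g)[:7]; print(u,sorted([(int(k)+216,int(g[k])) for k in i]))
for v in(232,260,275,290,318,330): 
    c=im[v,250:370]; o=(c[:,0]>c[:,2]+60); g=np.abs(np.diff(c,axis=0)).sum(1); i=np.argsort(-g)[:6]; print(v,np.where(o)[0][[0,-1]]+250 if o.any() else '',sorted((i+250).tolist()))
R=Ro.from_quat(np.roll(readout.sense()['eef_rot'],-1))
p=readout.sense()['position']
for nm,u,v,z in(('foot',308,231,.131),('headbot',308,276,.199),('headtop',308,322,.235)):
    w=onz(d,u,v,z); print(nm,(R.inv().apply(w-p)*1000).round(1))
```

```text
295 [(216, 105), (217, 132), (230, 186), (231, 192), (232, 86), (276, 87), (277, 100)]
308 [(218, 117), (219, 90), (230, 188), (231, 194), (232, 85), (276, 95), (277, 100)]
320 [(228, 83), (229, 68), (230, 186), (231, 196), (232, 83), (276, 89), (277, 96)]
232 [285 329] [273, 284, 285, 329, 330, 345]
260 [280 335] [273, 274, 279, 280, 335, 344]
275 [277 338] [275, 276, 337, 338, 343, 344]
290  [273, 274, 341, 342, 343, 344]
318  [250, 266, 268, 269, 347, 349]
330  [264, 268, 269, 346, 347, 352]
foot [11.5 -0.3 71.5]
headbot [13.7 -0.2  3.5]
headtop [ 13.9  -0.2 -32.5]
```

```bash
python3 -m crank '[[0,0,-0.11,0,0,0,-1],[0,0,-0.11,0,0,0,-1],[0,0,-0.109,0,0,0,-1],[0,0,0,-0.02,-0.0027,0,-1],[0,0,0,-0.032,-0.0027,0,-1],[0,0,0,-0.032,-0.0027,0,-1],[0,0,0,-0.032,-0.0027,0,-1],[0,0,0,-0.032,-0.0027,0,-1]]'
python3 -m crank '[[0,0,0,-0.034,-0.0027,0,-1],[0,0,0,-0.034,-0.0027,0,-1],[0,0,0,-0.034,-0.0027,0,-1],[0,0,0,-0.034,-0.0027,0,-1],[0,0,0,-0.034,-0.0027,0,-1],[0,0,0,-0.034,-0.0027,0,-1],[0,0,0,-0.034,-0.0027,0,-1],[0,0,0,-0.034,-0.0027,0,-1]]'
python3 -m crank '[[0,0,0,-0.018,-0.002,0,-1],[0,0,0,-0.009,-0.001,0,-1],[0,0,0,0,0,0,-1],[0,0,0,0,0,0,-1],[0,0,0,0,0,0,-1],[0,0,0,0,0,0,-1],[0,0,0,0,0,0,-1],[0,0,0,0,0,0,-1]]'
python3 - <<'E'
from h import *
plan([.5831,-.1535,.205],98.5); print(readout.sense()['grip_force']);grab('wrist','w3')
E
```

```text
t: 6.3
position: [0.5692, 0.1, 0.2024]
eef_rot: [-0.001, 0.652, 0.758, -0.001]
wrist_force: [1.0, -0.3, -2.4]
opening: 0.274
grip_force: 59.1
t: 6.97
position: [0.5881, -0.1722, 0.2024]
eef_rot: [-0.001, 0.652, 0.758, -0.001]
wrist_force: [0.9, -0.3, -1.0]
opening: 0.269
grip_force: 59.1
t: 7.63
position: [0.5904, -0.1964, 0.2045]
eef_rot: [0.0, 0.652, 0.758, 0.0]
wrist_force: [-0.4, -0.8, -0.9]
opening: 0.27
grip_force: 59.1
t 7.63 pos [ 0.5904 -0.1964  0.2045] turn [0.0002 0.     0.0024] shift after turn [ 0.0435 -0.0009 -0.0005] now [ 0.0435 -0.0008 -0.0005] F [-0.4 -0.8 -0.9] open 0.27
59.07413184642792
```

View pics/w3.png

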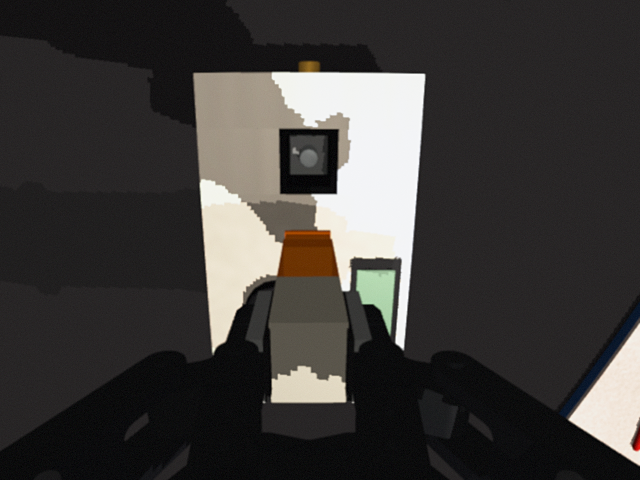

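The wrist view shows the well's dark mouth from about (279,128) to (338,194), screw at (309,66), and the amber foot edge at (308,231).

```bash
cat > w.py <<'E'
from h import *
import sys
d=load(sys.argv[1]); im=d['img'].astype(int).sum(2)
m=np.zeros(im.shape,np.uint8); m[100:215,260:360]=(im[100:215,260:360]<150)
m=cv2.morphologyEx(m,cv2.MORPH_OPEN,np.ones((3,3),np.uint8))
c=max(cv2.findContours(m,cv2.RETR_EXTERNAL,cv2.CHAIN_APPROX_NONE)[0],key=cv2.contourArea)
s=readout.sense();R=Ro.from_quat(np.roll(s['eef_rot'],-1))
w=np.array([R.inv().apply(onz(d,*p[0],.1)-s['position'])[:2] for p in c],np.float32)*1000
print(cv2.boundingRect(c),'tool-frame rect',cv2.minAreaRect(w)); print('min',w.min(0),'max',w.max(0),'world',R.apply([*w.min(0)/2000+w.max(0)/2000,0])+s['position'])
print('foot',(R.inv().apply(onz(d,308,231,s['position'][2]-.073)-s['position'])*1000).round(1))
E
python3 w.py w3
```

```text
(280, 129, 58, 65) tool-frame rect ((44.79214096069336, -0.1885242462158203), (37.51230239868164, 33.72597885131836), 0.03271585330367088)
min [ 26.044937 -17.059107] max [63.55761  16.674696] world [ 0.58347234 -0.15244388  0.20450013]
foot [11.5 -0.3 73. ]
```

```bash
python3 -m crank '[[0,0,0,0.015,0,0,-1],[0,0,0,0.02,0,0,-1],[0,0,0,0.0105,0,0,-1],[0,0,0,0,0,0.008,-1],[0,0,0,0,0,0.01,-1],[0,0,0,0,0,0.008,-1],[0,0,0,0,0,0,-1],[0,0,0,0,0,0,-1]]'
python3 - <<'E'
from h import *
plan([.5831,-.1535,.205],98.5)
E
python3 -m crank '[[0,0,0,0,0,0.003,-1],[0,0,0,0,0,0.003,-1],[0,0,0,0,0,0.003,-1],[0,0,0,0,0,0.002,-1],[0,0,0,0,0,0.002,-1],[0,0,0,0,0,0,-1],[0,0,0,0,0,0,-1],[0,0,0,0,0,0,-1]]'
python3 - <<'E'
from h import *
plan([.5831,-.1535,.205],98.5); print(readout.sense()['wrist_torque']); grab('wrist','w4')
cv2.imwrite('pics/w4c.png',load('w4')['img'][120:400,170:450,::-1])
E
```

```text
t: 8.35
position: [0.5829, -0.1537, 0.177]
eef_rot: [-0.001, 0.653, 0.757, -0.001]
wrist_force: [0.2, -0.3, -0.7]
opening: 0.274
grip_force: 59.1
t 8.35 pos [ 0.5829 -0.1537  0.177 ] turn [-0.0021 -0.0005 -0.0008] shift after turn [ 0.0002  0.0003 -0.028 ] now [ 0.0002  0.0002 -0.028 ] F [ 0.2 -0.3 -0.7] open 0.274
t: 9.02
position: [0.5835, -0.1524, 0.1654]
eef_rot: [-0.0, 0.652, 0.758, 0.0]
wrist_force: [-0.2, 0.3, -1.1]
opening: 0.273
grip_force: 59.1
t 9.02 pos [ 0.5835 -0.1524  0.1654] turn [ 0.0001 -0.0001  0.0008] shift after turn [-0.001  -0.0006 -0.0396] now [-0.001  -0.0006 -0.0396] F [-0.2  0.3 -1.1] open 0.273
[0.20085976 0.02518016 0.00579797]
```

View pics/w4c.png

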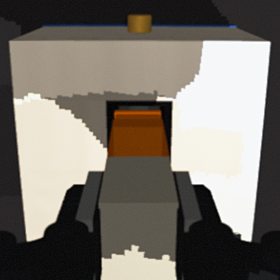

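The foot is inside the mouth, centred left–right with even dark gaps, and no contact force. Continuing down gently.

```bash
python3 -m crank '[[0,0,0,0,0,0.002,-1],[0,0,0,0,0,0.002,-1],[0,0,0,0,0,0.002,-1],[0,0,0,0,0,0.002,-1],[0,0,0,0,0,0.002,-1],[0,0,0,0,0,0,-1],[0,0,0,0,0,0,-1],[0,0,0,0,0,0,-1]]'
python3 - <<'E'
from h import *
plan([.5831,-.1535,.205],98.5); print(readout.sense()['wrist_torque'])
E
```

```text
t: 9.73
position: [0.5833, -0.1524, 0.1552]
eef_rot: [-0.0, 0.652, 0.758, -0.0]
wrist_force: [0.7, 2.2, -2.1]
opening: 0.27
grip_force: 59.0
t 9.73 pos [ 0.5833 -0.1524  0.1552] turn [-0.0004 -0.0004  0.0007] shift after turn [-0.0011 -0.0004 -0.0498] now [-0.0011 -0.0004 -0.0498] F [ 0.7  2.2 -2.1] open 0.27
[0.63282099 0.12791675 0.01431696]
```

```bash
python3 -m crank '[[0,0,0,0.0005,0,0,-1],[0,0,0,0,0,0.002,-1],[0,0,0,0,0,0.002,-1],[0,0,0,0,0,0.002,-1],[0,0,0,0,0,0.002,-1],[0,0,0,0,0,0,-1],[0,0,0,0,0,0,-1],[0,0,0,0,0,0,-1]]'
python3 - <<'E'
from h import *
plan([.5831,-.1535,.205],98.5); print(readout.sense()['wrist_torque'])
E
```

```text
t: 10.4
position: [0.5837, -0.1521, 0.1474]
eef_rot: [0.0, 0.653, 0.758, 0.0]
wrist_force: [-0.3, 1.4, 2.1]
opening: 0.267
grip_force: 59.7
t 10.4 pos [ 0.5837 -0.1521  0.1474] turn [0.0006 0.0002 0.0006] shift after turn [-0.0013 -0.0008 -0.0576] now [-0.0013 -0.0007 -0.0576] F [-0.3  1.4  2.1] open 0.267
[ 0.28599212 -0.1227292   0.01551147]
```

```bash
python3 -m crank '[[0,0,0,0,0,0.001,-1],[0,0,0,0,0,0.001,-1],[0,0,0,0,0,0.001,-1],[0,0,0,0,0,0.001,-1],[0,0,0,0,0,0,-1],[0,0,0,0,0,0,-1],[0,0,0,0,0,0,-1],[0,0,0,0,0,0,-1]]'
python3 -c "
from h import *
plan([.5831,-.1535,.205],98.5); print(readout.sense()['wrist_torque'])"
```

```text
t: 11.07
position: [0.5836, -0.1521, 0.1433]
eef_rot: [0.0, 0.653, 0.758, 0.0]
wrist_force: [1.7, 0.5, 3.2]
opening: 0.273
grip_force: 59.6
t 11.07 pos [ 0.5836 -0.1521  0.1433] turn [0.0004 0.     0.0006] shift after turn [-0.0013 -0.0007 -0.0617] now [-0.0013 -0.0007 -0.0617] F [1.7 0.5 3.2] open 0.273
[ 0.2280182  -0.45466814  0.02940201]
```

```bash
python3 -m crank '[[0,0,0,0,0,0.001,-1],[0,0,0,0,0,0.001,-1],[0,0,0,0,0,0.001,-1],[0,0,0,0,0,0,-1],[0,0,0,0,0,0,-1],[0,0,0,0,0,0,-1],[0,0,0,0,0,0,-1],[0,0,0,0,0,0,-1]]'
python3 -c "
from h import *
plan([.5831,-.1535,.205],98.5); print(readout.sense()['wrist_torque'])"
```

```text
t: 11.73
position: [0.5836, -0.1521, 0.1403]
eef_rot: [0.0, 0.653, 0.758, 0.0]
wrist_force: [1.7, 1.2, 2.7]
opening: 0.27
grip_force: 59.6
t 11.73 pos [ 0.5836 -0.1521  0.1403] turn [0.0004 0.0001 0.0006] shift after turn [-0.0013 -0.0007 -0.0647] now [-0.0013 -0.0006 -0.0647] F [1.7 1.2 2.7] open 0.27
[ 0.18717777 -0.7077464   0.00072361]
```

```bash
python3 -m crank '[[0,0,0,0,0.0003,0.001,-1],[0,0,0,0,0,0.001,-1],[0,0,0,0,0,0.001,-1],[0,0,0,0,0,0,-1],[0,0,0,0,0,0,-1],[0,0,0,0,0,0,-1],[0,0,0,0,0,0,-1],[0,0,0,0,0,0,-1]]'
python3 -c "
from h import *
plan([.5831,-.1535,.205],98.5); print(readout.sense()['wrist_torque'])"
```

```text
t: 12.4
position: [0.5836, -0.152, 0.1372]
eef_rot: [-0.0, 0.653, 0.758, -0.0]
wrist_force: [1.1, 0.2, 2.5]
opening: 0.268
grip_force: 59.7
t 12.4 pos [ 0.5836 -0.152   0.1372] turn [-0.0002 -0.      0.0007] shift after turn [-0.0014 -0.0007 -0.0678] now [-0.0014 -0.0007 -0.0678] F [1.1 0.2 2.5] open 0.268
[ 0.1361497  -0.45719061 -0.00173433]
```

```bash
python3 -m crank '[[0,0,0,0,0,0.001,-1],[0,0,0,0,0,0.001,-1],[0,0,0,0,0,0,-1],[0,0,0,0,0,0,-1],[0,0,0,0,0,0,-1],[0,0,0,0,0,0,-1],[0,0,0,0,0,0,-1],[0,0,0,0,0,0,-1]]'
python3 -c "
from h import *
plan([.5831,-.1535,.205],98.5); print(readout.sense()['wrist_torque'])"
```

```text
t: 13.07
position: [0.5837, -0.152, 0.1353]
eef_rot: [-0.0, 0.653, 0.758, -0.0]
wrist_force: [1.8, 1.0, 2.5]
opening: 0.272
grip_force: 59.8
t 13.07 pos [ 0.5837 -0.152   0.1353] turn [-0.0001 -0.      0.0007] shift after turn [-0.0014 -0.0008 -0.0697] now [-0.0014 -0.0008 -0.0697] F [1.8 1.  2.5] open 0.272
[ 0.13126947 -0.4297934  -0.02984645]
```

```bash
python3 -m crank '[[0,0,0,0,0,0.001,-1],[0,0,0,0,0,0.001,-1],[0,0,0,0,0,0.001,-1],[0,0,0,0,0,0,-1],[0,0,0,0,0,0,-1],[0,0,0,0,0,0,-1],[0,0,0,0,0,0,-1],[0,0,0,0,0,0,-1]]'
python3 -c "
from h import *
plan([.5831,-.1535,.205],98.5); print(readout.sense()['wrist_torque'])"
```

```text
t: 13.73
position: [0.5837, -0.152, 0.1323]
eef_rot: [-0.0, 0.653, 0.758, -0.0]
wrist_force: [0.7, 0.1, 2.9]
opening: 0.271
grip_force: 59.8
t 13.73 pos [ 0.5837 -0.152   0.1323] turn [-0.0001 -0.0001  0.0006] shift after turn [-0.0014 -0.0008 -0.0727] now [-0.0014 -0.0008 -0.0727] F [0.7 0.1 2.9] open 0.271
[ 0.09214622 -0.38181884 -0.0769648 ]
```

```bash
python3 -m crank '[[0,0,0,0,0,0.001,-1],[0,0,0,0,0,0.001,-1],[0,0,0,0,0,0,-1],[0,0,0,0,0,0,-1],[0,0,0,0,0,0,-1],[0,0,0,0,0,0,-1],[0,0,0,0,0,0,-1],[0,0,0,0,0,0,-1]]'
python3 -c "
from h import *
plan([.5831,-.1535,.205],98.5); print(readout.sense()['wrist_torque'])"
```

```text
t: 14.4
position: [0.5837, -0.152, 0.1303]
eef_rot: [-0.0, 0.653, 0.758, -0.0]
wrist_force: [1.2, 0.3, 4.7]
opening: 0.272
grip_force: 60.0
t 14.4 pos [ 0.5837 -0.152   0.1303] turn [-0.     -0.      0.0006] shift after turn [-0.0014 -0.0008 -0.0747] now [-0.0014 -0.0008 -0.0747] F [1.2 0.3 4.7] open 0.272
[ 0.05924745 -0.21486575 -0.01569306]
```

```bash
python3 -m crank '[[0,0,0,0,0,0.001,-1],[0,0,0,0,0,0.001,-1],[0,0,0,0,0,0,-1],[0,0,0,0,0,0,-1],[0,0,0,0,0,0,-1],[0,0,0,0,0,0,-1],[0,0,0,0,0,0,-1],[0,0,0,0,0,0,-1]]'
python3 -c "
from h import *
plan([.5831,-.1535,.205],98.5); print(readout.sense()['wrist_torque'])"
```

```text
t: 15.07
position: [0.5837, -0.152, 0.1286]
eef_rot: [0.0, 0.653, 0.758, -0.0]
wrist_force: [0.0, 0.5, 6.7]
opening: 0.271
grip_force: 60.2
t 15.07 pos [ 0.5837 -0.152   0.1286] turn [0.0002 0.0002 0.0006] shift after turn [-0.0014 -0.0008 -0.0764] now [-0.0014 -0.0008 -0.0764] F [0.  0.5 6.7] open 0.271
[ 0.06838972  0.02155056 -0.09819834]
```

```bash
python3 -m crank '[[0,0,0,0,0,0.001,-1],[0,0,0,0,0,0.001,-1],[0,0,0,0,0,0,-1],[0,0,0,0,0,0,-1],[0,0,0,0,0,0,-1],[0,0,0,0,0,0,-1],[0,0,0,0,0,0,-1],[0,0,0,0,0,0,-1]]'
python3 -c "
from h import *
plan([.5831,-.1535,.205],98.5); print(readout.sense()['wrist_torque'])"
```

```text
t: 15.73
position: [0.5837, -0.152, 0.1264]
eef_rot: [0.0, 0.653, 0.758, -0.0]
wrist_force: [-0.0, 0.6, 5.5]
opening: 0.269
grip_force: 60.0
t 15.73 pos [ 0.5837 -0.152   0.1264] turn [0.     0.0001 0.0006] shift after turn [-0.0014 -0.0008 -0.0786] now [-0.0014 -0.0008 -0.0786] F [-0.   0.6  5.5] open 0.269
[ 0.0714606  -0.08341785 -0.06194866]
```

```bash
python3 -m crank '[[0,0,0,0,0,0.001,-1],[0,0,0,0,0,0.001,-1],[0,0,0,0,0,0,-1],[0,0,0,0,0,0,-1],[0,0,0,0,0,0,-1],[0,0,0,0,0,0,-1],[0,0,0,0,0,0,-1],[0,0,0,0,0,0,-1]]'
python3 -c "
from h import *
plan([.5831,-.1535,.205],98.5); print(readout.sense()['wrist_torque'])"
```

```text
t: 16.4
position: [0.5837, -0.152, 0.1241]
eef_rot: [-0.0, 0.653, 0.758, 0.0]
wrist_force: [1.6, 0.8, 1.0]
opening: 0.277
grip_force: 59.4
t 16.4 pos [ 0.5837 -0.152   0.1241] turn [-0.0001 -0.0002  0.0007] shift after turn [-0.0014 -0.0008 -0.0809] now [-0.0014 -0.0008 -0.0809] F [1.6 0.8 1. ] open 0.277
[-0.01076914 -0.50395875  0.03409106]
```

```bash
python3 -m crank '[[0,0,0,0,0,0.001,-1],[0,0,0,0,0,0.001,-1],[0,0,0,0,0,0,-1],[0,0,0,0,0,0,-1],[0,0,0,0,0,0,-1],[0,0,0,0,0,0,-1],[0,0,0,0,0,0,-1],[0,0,0,0,0,0,-1]]'
python3 -c "
from h import *
plan([.5831,-.1535,.205],98.5); print(readout.sense()['wrist_torque'])"
```

```text
t: 17.07
position: [0.5836, -0.152, 0.1221]
eef_rot: [-0.0, 0.653, 0.758, -0.0]
wrist_force: [2.1, -0.3, -1.3]
opening: 0.274
grip_force: 59.0
t 17.07 pos [ 0.5836 -0.152   0.1221] turn [-0.0002 -0.0002  0.0007] shift after turn [-0.0014 -0.0007 -0.0829] now [-0.0014 -0.0007 -0.0829] F [ 2.1 -0.3 -1.3] open 0.274
[ 0.14926665 -0.67223221 -0.06302674]
```

The ball has clicked (force fell from 6.7 to −1.3 N). Now 1 mm steps to the stop.

```bash
python3 -m crank '[[0,0,0,0,0,0.001,-1],[0,0,0,0,0,0.0005,-1],[0,0,0,0,0,0,-1],[0,0,0,0,0,0,-1],[0,0,0,0,0,0,-1],[0,0,0,0,0,0,-1],[0,0,0,0,0,0,-1],[0,0,0,0,0,0,-1]]'
```

```text
t: 17.73
position: [0.5836, -0.152, 0.1208]
eef_rot: [-0.0, 0.653, 0.758, 0.0]
wrist_force: [1.7, 1.5, 1.0]
opening: 0.272
grip_force: 59.5
```

```bash
python3 -m crank '[[0,0,0,0,0,0.0005,-1],[0,0,0,0,0,0.0005,-1],[0,0,0,0,0,0,-1],[0,0,0,0,0,0,-1],[0,0,0,0,0,0,-1],[0,0,0,0,0,0,-1],[0,0,0,0,0,0,-1],[0,0,0,0,0,0,-1]]'
```

```text
t: 18.4
position: [0.5837, -0.152, 0.1198]
eef_rot: [0.0, 0.653, 0.758, 0.0]
wrist_force: [0.2, 0.4, 2.9]
opening: 0.272
grip_force: 59.7
```

```bash
python3 -m crank '[[0,0,0,0,0,0.0005,-1],[0,0,0,0,0,0.0005,-1],[0,0,0,0,0,0,-1],[0,0,0,0,0,0,-1],[0,0,0,0,0,0,-1],[0,0,0,0,0,0,-1],[0,0,0,0,0,0,-1],[0,0,0,0,0,0,-1]]'
```

```text
t: 19.07
position: [0.5838, -0.152, 0.1195]
eef_rot: [0.0, 0.653, 0.758, -0.0]
wrist_force: [-1.6, 2.0, 8.9]
opening: 0.27
grip_force: 60.6
```

```bash
python3 -m crank '[[0,0,0,0,0,0.0005,-1],[0,0,0,0,0,0,-1],[0,0,0,0,0,0,-1],[0,0,0,0,0,0,-1],[0,0,0,0,0,0,-1],[0,0,0,0,0,0,-1],[0,0,0,0,0,0,-1],[0,0,0,0,0,0,-1]]'
```

```text
t: 19.73
position: [0.5838, -0.152, 0.1194]
eef_rot: [0.0, 0.653, 0.758, -0.0]
wrist_force: [-2.9, 0.9, 12.8]
opening: 0.273
grip_force: 61.1
```

At the stop (steep rise, 0.1194 m). A touch more, then open.

```bash
python3 -m crank '[[0,0,0,0,0,0.0003,-1],[0,0,0,0,0,0,-1],[0,0,0,0,0,0,-1],[0,0,0,0,0,0,-1],[0,0,0,0,0,-0.0006,-1],[0,0,0,0,0,0,-1],[0,0,0,0,0,0,-0.2],[0,0,0,0,0,0,0]]'
python3 -m crank '[[0,0,0,0,0,0,0.1],[0,0,0,0,0,0,0.1],[0,0,0,0,0,0,0.1],[0,0,0,0,0,0,0.1],[0,0,0,0,0,-0.01,0.1],[0,0,0,0,0,-0.02,0.1],[0,0,0,0,0,-0.02,0.1],[0,0,0,0,0,-0.02,0.1]]'
python3 -m crank '[[0,0,0,0,0,-0.02,0.1],[0,0,0,0,0,-0.01,0.1],[0,0,0,0,0,0,-1],[0,0,0,0,0,0,-1],[0,0,0,0,0,0,-1],[0,0,0,0,0,0,-1],[0,0,0,0,0,0,-1],[0,0,0,0,0,0,-1]]'
python3 - <<'E'
from h import *
plan([.5774,-.2495,.19],98.5); grab('wrist','w5'); grab('scene','s5')
a=load('w5')['img'];b=load('s5')['img'][240:440,120:400]
cv2.imwrite('pics/v5.png',np.hstack([cv2.resize(a,(400,300)),cv2.resize(b,(400,300))])[:,:,::-1])
E
```

```text
t: 20.4
position: [0.583, -0.1523, 0.1181]
eef_rot: [-0.0, 0.653, 0.758, -0.001]
wrist_force: [-0.0, -0.4, -0.1]
opening: 0.497
grip_force: 0.0
t: 21.07
position: [0.5836, -0.1518, 0.19]
eef_rot: [-0.0, 0.652, 0.758, 0.0]
wrist_force: [0.6, -0.5, 0.2]
opening: 0.549
grip_force: 0.0
t: 21.73
position: [0.5834, -0.152, 0.2178]
eef_rot: [-0.001, 0.652, 0.758, -0.0]
wrist_force: [0.3, 0.3, -0.3]
opening: -0.004
grip_force: 0.0
t 21.73 pos [ 0.5834 -0.152   0.2178] turn [-0.0012 -0.0007  0.0008] shift after turn [-0.0956 -0.0203  0.0278] now [-0.0956 -0.0204  0.0277] F [ 0.3  0.3 -0.3] open -0.004
```

View pics/v5.png

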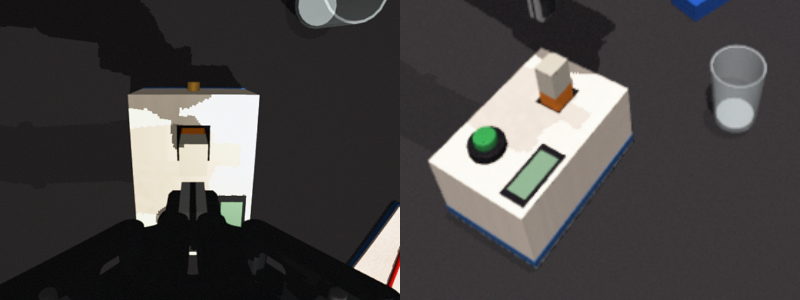

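The standard is seated: in the scene crop only a short amber strip (about 14 mm) shows below the white head at (552,90), and it has stayed down released. Button at (487,140) in the crop. Moving over it with shut fingers.

```bash
python3 -m crank '[[0,0,0,-0.02,-0.005,0,-1],[0,0,0,-0.03,-0.005,0,-1],[0,0,0,-0.03,-0.005,0,-1],[0,0,0,-0.015,-0.005,0,-1],[0,0,0,0,0,0.03,-1],[0,0,0,0,0,0.03,-1],[0,0,0,0,0,0.02,-1],[0,0,0,0,0,0,-1]]'
python3 -c "
from h import *
plan([.5775,-.249,.1155],98.5)"
```

```text
t: 22.5
position: [0.5753, -0.2489, 0.1341]
eef_rot: [-0.003, 0.653, 0.758, -0.001]
wrist_force: [-0.5, -1.1, -0.4]
opening: -0.002
grip_force: 0.0
t 22.5 pos [ 0.5753 -0.2489  0.1341] turn [-0.0065 -0.0035  0.0004] shift after turn [-0.0005  0.0022  0.0186] now [-0.0005  0.0023  0.0185] F [-0.5 -1.1 -0.4] open -0.002
```

```bash
python3 -m crank '[[0,0,0,0,0,0.004,-1],[0,0,0,0,0,0.004,-1],[0,0,0,0,0,0.003,-1],[0,0,0,0,0,0.003,-1],[0,0,0,0,0,0.002,-1],[0,0,0,0,0,0,-1],[0,0,0,0,0,0,-1],[0,0,0,0,0,0,-1]]'
python3 -c "
from h import *
plan([.5775,-.249,.1155],98.5)"
```

```text
t: 23.17
position: [0.5782, -0.249, 0.1229]
eef_rot: [0.0, 0.653, 0.758, 0.0]
wrist_force: [0.5, 0.1, 0.6]
opening: -0.0
grip_force: 0.0
t 23.17 pos [ 0.5782 -0.249   0.1229] turn [0.0004 0.0002 0.0006] shift after turn [ 0.0001 -0.0007  0.0074] now [ 0.0001 -0.0007  0.0074] F [0.5 0.1 0.6] open -0.0
```

```bash
python3 -m crank '[[0,0,0,0,0,0.002,-1],[0,0,0,0,0,0.002,-1],[0,0,0,0,0,0.001,-1],[0,0,0,0,0,0.001,-1],[0,0,0,0,0,0,-1],[0,0,0,0,0,0,-1],[0,0,0,0,0,0,-1],[0,0,0,0,0,0,-1]]'
```

```text
t: 23.83
position: [0.5783, -0.249, 0.1168]
eef_rot: [0.0, 0.653, 0.758, 0.0]
wrist_force: [0.9, 0.3, 4.7]
opening: 0.001
grip_force: 2.2
```

```bash
python3 -m crank '[[0,0,0,0,0,0.0005,-1],[0,0,0,0,0,0.0005,-1],[0,0,0,0,0,0.0005,-1],[0,0,0,0,0,0,-1],[0,0,0,0,0,0,-1],[0,0,0,0,0,0,-1],[0,0,0,0,0,0,-1],[0,0,0,0,0,0,-1]]'
```

```text
t: 24.5
position: [0.5784, -0.249, 0.1161]
eef_rot: [0.001, 0.653, 0.758, 0.0]
wrist_force: [-1.0, 0.1, 11.4]
opening: 0.001
grip_force: 5.5
```

Force passed 5 N and rose steeply at 6 mm of travel, so the button is fully down. Letting go and checking.

```bash
python3 -m crank '[[0,0,0,0,0,-0.005,-1],[0,0,0,0,0,-0.015,-1],[0,0,0,0,0,-0.02,-1],[0,0,0,0,0,-0.03,-1],[0,0,0,0,0,-0.03,-1],[0,0,0,0,0,0,-1],[0,0,0,0,0,0,-1],[0,0,0,0,0,0,-1]]'
python3 -m crank '[[0,0,0,0,0,0,-1],[0,0,0,0,0,0,-1],[0,0,0,0,0,0,-1],[0,0,0,0,0,0,-1],[0,0,0,0,0,0,-1],[0,0,0,0,0,0,-1],[0,0,0,0,0,0,-1],[0,0,0,0,0,0,-1]]'
python3 -c "
from h import *
grab('scene','s6');b=load('s6')['img'][150:450,100:480];cv2.imwrite('pics/v6.png',cv2.resize(b,(760,600))[:,:,::-1])"
```

```text
t: 25.17
position: [0.5772, -0.249, 0.2141]
eef_rot: [-0.001, 0.653, 0.758, -0.001]
wrist_force: [0.2, 0.1, -0.4]
opening: -0.002
grip_force: 0.0
t: 25.83
position: [0.578, -0.2489, 0.2151]
eef_rot: [-0.0, 0.653, 0.758, 0.0]
wrist_force: [-0.5, 0.8, -1.2]
opening: -0.0
grip_force: 0.0
```

View pics/v6.png

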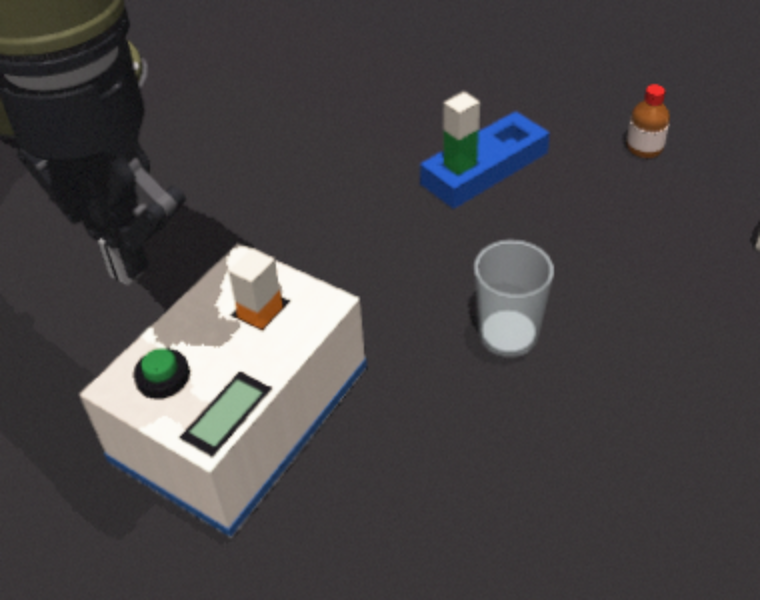

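The amber standard stays seated at (256,290), the button is back up at (160,365), green, beaker and bottle stand where they were, and the gripper is clear.

```bash
python3 -c "
from cell import workorder; print(workorder.sign_off())"
```

```text
the job is handed in; nothing more can be done
None
```

The amber standard is clicked home at the well's stop and stays down released (about 15 N of push estimated at the stop), the start button was pressed fully and came back up, green, beaker and bottle look undisturbed in the last picture, and the job was handed in with the clock at about 26 s; no verdict was shown.

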